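Set the fume extractor to step four and start it

TASK

Get the bench fume extractor running for the soldering: turn the bar handle of its fan switch until its white-lined pointer sits in the notch of step four (the fourth black bar, counted from the red off mark), then push the green start button fully in and let it go. The fan may be started on no other step, so do not push start before the switch stands on four. Leave the red stop button unpressed and the things round the extractor where they are.

Things in the scene. Friction and masses are not known exactly. Their poses are not given: they have to be found in the camera images.
- extractor: bench fume extractor, fixed, may stand turned; 264 mm wide (its y), 220 mm deep (its x). Origin: centre of its underside; x to its back, y to the operator's left, z up. Its grey control desk (x -115 to 0 mm) slopes up to the rear at 20 degrees, 62 mm high in front, 104 mm behind. Across the panel from left to right: fan switch, green start button, red stop button
- housing_top (a point): middle of the top of the blue fan housing behind the control desk: the housing covers x 0 to 105 mm of the extractor's frame over the full width and is 142 mm high; its fan guard stands 10 mm higher. It is an obstacle for the gripper. Axes as the extractor's
- switch_axis (a point): on the turning axis of the fan switch, half-way up the handle, 26 mm out from the panel. Its axes do not turn: x up the slope, y left, z square out of the panel. Below lies an aluminium plate, then a 68 mm black disc (face 6 mm out from the panel). Marks round it, 30 degrees apart: red dot = off, then clockwise five growing black bars, steps 1 to 5; straight up the slope is between steps 2 and 3
- pointer_end (a point): point inside the handle's pointer end, 33 mm from the turning axis, half-way up; turns with it. The handle is a black upright bar 78 mm long (39 mm each side of the axis), 18 mm thick, from 12 to 40 mm out from the panel, on a 48 mm round foot; a white line on top marks its pointer end
- fan_switch (a joint): handle turn, rad, clockwise positive seen onto the panel: off 0, steps 1 to 5 at 0.524, 1.047, 1.571, 2.094 (step four), 2.618; stop 0.06 beyond step 5. Starts in off, 1 or 2. In switch_axis' frame the pointer lies at angle 1.309 - joint from x towards y. A sprung ball holds each notch: about 0.25 N m (8 N at the end) moves it; past half-way it snaps into the next
- start_button_top (a point): centre of the face of the green start button, 32 mm across, 18 mm out from the panel when released, in a 44 mm steel ring (rim 9 mm out). Its axes: x up the slope, y left, z square out of the panel; it is pressed along -z of these
- start_button (a joint): how far the green start button is pressed, m: 0 released, 0.006 fully in; sprung, about 1.2 N to start moving, 4.1 N fully in; springs back by itself
- stop_button_top (a point): centre of the face of the red stop button, the same size as the start button and 56 mm to the right of it; not to be pressed
- stop_button (a joint): how far the red stop button is pressed, m: 0 released, 0.006 fully in
- carton: small part carton, orange above and white below, 76 x 53 mm, 62 mm tall, standing at the extractor's left side; to be left alone. Origin at the centre of its underside
- compound_tin: tin of thread compound with a black cap, 66 mm across, 88 mm tall, standing at the extractor's right side; to be left alone. Origin at the centre of its underside
- ball_valve: brass ball valve with a blue lever, 39 x 124 x 54 mm, lying on the bench to the right; to be left alone. Origin at the centre of its underside
- conduit_body: grey cast conduit body, 36 x 130 x 39 mm, lying on the bench to the left; to be left alone. Origin at the centre of its underside
- junction_box: grey octagonal junction box, 65 mm across, 38 mm tall, to the left; to be left alone. Origin at the centre of its underside
- wrench: pipe wrench 259 mm long, 51 mm wide, 19 mm tall, lying on the bench at the right; to be left alone. Origin at the centre of its underside

How it is judged:
On the way, in this order (a step that is already met when the one before it is completed fails the run):
1. the fan switch stands in the notch of step four (value of joint fan_switch between 1.974 and 2.214 rad), for 0.3 s.
2. the green start button is pushed in with the switch on step four (all of step 1 and value of joint start_button above 0.0045 m), for 0.04 s.
At the end, for the whole second after the job is handed in: the fan switch rests at step four (2.094 rad, within 0.12 rad or 7 degrees), and the start and stop buttons are both out again (pressed less than 1.5 mm), after the start button was pushed in more than 4.5 mm with the switch on step four (all of step 1 and velocity of joint fan_switch between -0.1 and 0.1 rad/s and value of joint each of start_button, stop_button below 0.0015 m); the robot touches nothing.
It fails at once if the start button is pushed in more than 3 mm while the switch is off step four (more than 0.2 rad from it) (value of joint start_button above 0.003 m and (value of joint fan_switch below 1.894 rad or value of joint fan_switch above 2.294 rad)).
It fails at once if the red stop button is pushed in more than 3 mm (value of joint stop_button above 0.003 m).
It fails at once if a bystander is moved more than 30 mm (distance of any of carton, compound_tin, ball_valve, conduit_body, junction_box, wrench from where it was at the start of the episode above 0.03 m).
It also fails if it takes over 43 s, if anything falls off the work surface, if the arm or the gripper's body presses on something with over 40 N, if the wrist force passes 120 N, or if a joint passes its speed limit or range.

ROBOT

A 6-joint arm with a two-finger parallel gripper is mounted at the origin on a cart in front of the work surface, level with it; the furniture and walls round the work are solid. World frame = base frame: x ahead of the robot, y to its left, z up, the work surface at z = 0. Lengths are in m, angles in rad, forces in N, time in s.
With the tool pointing down it reaches from about 0.35 to 0.975 m from the base axis. Payload 4.9 kg.
Tool frame: the origin (TCP) lies on the mounting face of the last link; the fingertips stand 173 mm ahead of it and the grasp point (between the pads) lies ctrl.pinch_z ahead of it (ctrl.pinch_z is the distance from the TCP to the grasp point, in m); z points along the fingers, y is the line along which they close (so a half turn about z gives the same grasp; the last joint's range is limited). The gripper opens to 85 mm and grips with 20 to 120 N. Pads are 22 mm wide; open, the fingers measure 114 mm over their backs; the gripper's body (76 mm by 85 mm) begins 54 mm behind the grasp point. The pads swing forward as they close: fully open they stand 13 mm farther back than shut.
Start: joints at [1.147, 0.053, 1.613, -0, 1.476, -0.119], TCP at [0.188, 0.596, 0.405] pointing down, gripper open.
Joint ranges: [-3.01, 3.01], [-1.01, 2.22], [0.06, 2.58], [-1.02, 4.17], [0.09, 2.62], [-3.14, 3.14]. Speed limits (rad/s): [2.57, 2.57, 3.14, 3.14, 3.14, 3.14].

INTERFACE

Orientations are given as a rotation vector (axis times angle).
In Python, from station import telemetry, eyes, ctrl gives the robot as it stands.
- The arm moves only by the tool apply_moves, never from a script. Its argument "plan" is a list of rows, each a list of 5 numbers: the finger opening in m, from 0 to 0.0854, then the shift along the tool's x, y, z in m, then the turn about the tool's z in rad. In form: [[jaw, x, y, z, roll], ...]. A call has 1 to 12 rows; each row is the pose to reach, as a shift and turn from the pose commanded when the call began, along the tool's axes at that moment; what a row does not reach only later rows make up. A row lasts 1/12 s, in which the tool goes at most 41.7 mm and 7.16 degrees, less where a joint would pass 70% of its speed; a pose out of reach is approached as far as the arm can. A call with a gripper value outside its range is refused whole. The fingers move at their own pace and stop on an object; "newtons" is the grip in N (left out, the last holds). Time passes only in rows, so rows that repeat a pose let the fingers close. It gives the time, the measured TCP pose, the force, the opening and the grip force at its end, in the units of the state.
- telemetry.get_obs(): the state, without advancing time (a new reading comes with each control period).
- eyes.get_image(name): name is "scene" or "top"; returns a dict with "img" (420x560x3 uint8, blue, green, red), "range_z" (420x560 float32, m along the optical axis (not along the pixel's ray), 0 where there is no reading), "K" (3x3 intrinsics, pixels), "pose" (4x4, takes a point from camera to world coordinates). Camera axes: x right, y down, z forward; pixel columns grow to the right and rows downward; lengths in m; the calibration is good to about 2 mm. A picture is of the moment at which its call begins.
- ctrl.finish_job(): hands the job in; it is judged then, once.
Trained networks look in a picture, given as the dict that the camera call returned (one of the last four; its "shot" number tells which), for a name from the list of things; names that differ only in an ending like _2 or _b are one class to them, and where a whole thing is asked for, a point or a joint stands for the part that bears it (a point fixed in the world has none). Each returns a list of dicts, best first, with "confidence" (0 to 1); they miss things now and then, are a little off and sometimes report something else, mostly with a low value. They report only what shows in the picture. A call takes as long as a camera call.
- eyes.search_frame(thing, picture): "box" ([left, top, right, bottom] in pixels, round what is visible of it).
- eyes.outline_of(thing, picture): "region" (420x560 bool, what is visible of it) and "box" ([left, top, right, bottom] in pixels, round what is visible of it).
- eyes.tip_of(thing, picture): "point" ([column, row] in pixels: a listed point, or the origin of a listed thing).
The state is a dict: "t": time; "q": joint angles; "dq": joint speeds; "effort": joint torques, N m; "tool_pos": TCP position; "tool_rot": TCP orientation; "contact_force": force on the tool from outside, world axes, zero at the start; "wrist_torque": the same for the moment, N m; "opening": finger opening in m; "grip_force": force on a finger pad.
Only numpy, scipy, OpenCV 4.12 (cv2) and the standard library are available. Lean on these libraries where they do the work, as an engineer would, in place of code of your own. Each camera call takes 0.05 s, during which the arm holds its last target. There are 200 camera calls.

## Working session

There is one attempt and no reset: what is moved stays moved. The work goes in short steps, Python scripts to look and compute and a tool call to move; the robot and the scene stay as the last step left them, time stands still between calls to the robot, and variables do not carry over. Pictures are saved under pics/ and viewed, at most 10 in all, crops included, and the job is handed in when it is done.

Besides the shell and the picture viewer there is one more tool, called after "Request:" in YAML: its name, and indented under it one key for each argument. apply_moves: Moves the arm, as the interface text tells. Its arguments: {"type":"object","properties":{"plan":{"type":"array","items":{"type":"array","items":{"type":"number"}}},"newtons":{"type":"number"}},"required":["plan"]}

```bash
mkdir -p pics
cat > h.py <<'E'
import numpy as np, cv2
from station import telemetry, eyes, ctrl
from scipy.spatial.transform import Rotation as R
def unproj(p,uv,win=1):
    u,v=uv; ui,vi=int(round(u)),int(round(v))
    d=p["range_z"][max(vi-win,0):vi+win+1,max(ui-win,0):ui+win+1]; d=d[d>0]
    if len(d)==0: return None
    z=np.median(d); K=p["K"]
    c=np.array([(u-K[0,2])*z/K[0,0],(v-K[1,2])*z/K[1,1],z,1])
    return (p["pose"]@c)[:3]
E
python3 - <<'E'
from h import *
np.set_printoptions(precision=4,suppress=True)
print(telemetry.get_obs(), ctrl.pinch_z)
for n in("scene","top"):
    p=eyes.get_image(n); cv2.imwrite(f"pics/{n}0.png",p["img"])
    print(n,p["K"].tolist(),p["pose"])
    for t in("switch_axis","pointer_end","start_button_top","stop_button_top","housing_top","extractor","carton","compound_tin"):
        r=eyes.tip_of(t,p)
        for a in r[:2]: print(t,np.array(a["point"]),round(a["confidence"],2),unproj(p,a["point"]))
E
```

```text
{'t': 0.0, 'q': array([ 1.147 ,  0.0534,  1.6143, -0.    ,  1.476 , -0.119 ]), 'dq': array([ 0.0013,  0.0001, -0.0007,  0.0001, -0.0002,  0.0006]), 'effort': array([  0.0001, -39.369 , -37.0175,  -0.0002,   0.0073,  -0.    ]), 'tool_pos': array([0.1874, 0.5959, 0.4034]), 'tool_rot': array([-0.4768, -3.1046,  0.0032]), 'contact_force': array([-0.5024,  0.5818,  0.1794]), 'wrist_torque': array([ 0.002 ,  0.0006, -0.0276]), 'grip_force': 0.0, 'opening': 0.08519526072826603} 0.1547
scene [[528.6750904318731, 0.0, 275.56121428031514], [0.0, 528.6750904318731, 210.1240855971085], [0.0, 0.0, 1.0]] [[-0.7515 -0.4029  0.5224 -0.5104]
 [-0.6597  0.4483 -0.6032  1.1431]
 [ 0.0088 -0.7979 -0.6027  1.3055]
 [ 0.      0.      0.      1.    ]]
stop_button_top [158.3 305.6] 0.29 [0.542  0.5013 0.0269]
housing_top [231.1 225.1] 0.79 [0.1853 0.4949 0.547 ]
extractor [241.6 263.7] 0.81 [0.1048 0.5447 0.5111]
top [[482.1088552142932, 0.0, 271.88290415745206], [0.0, 482.1088552142932, 204.45031794324362], [0.0, 0.0, 1.0]] [[-0.0093 -0.9969  0.0782  0.3827]
 [-0.9999  0.0085 -0.0099 -0.0124]
 [ 0.0092 -0.0783 -0.9969  1.6422]
 [ 0.      0.      0.      1.    ]]
switch_axis [195.1 226.2] 0.69 [0.4354 0.2151 0.1203]
pointer_end [196.2 227.2] 0.75 [0.4322 0.2116 0.1204]
pointer_end [194.3 214.7] 0.48 [0.4731 0.2212 0.0972]
stop_button_top [244.7 226.4] 0.39 [0.434  0.0597 0.1024]
housing_top [218.5 188.3] 0.8 [0.5515 0.1383 0.1508]
carton [168.2 196.9] 0.76 [0.5344 0.3122 0.0628]
compound_tin [275.  193.1] 0.92 [ 0.5415 -0.0383  0.0867]
```

Run:
```python
import cv2
a=cv2.imread("pics/top0.png");
cv2.imwrite("pics/top0c.png",cv2.resize(a[150:270,140:300],None,fx=5,fy=5,interpolation=cv2.INTER_CUBIC))
```

```text
(no output)
```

View pics/top0c.png

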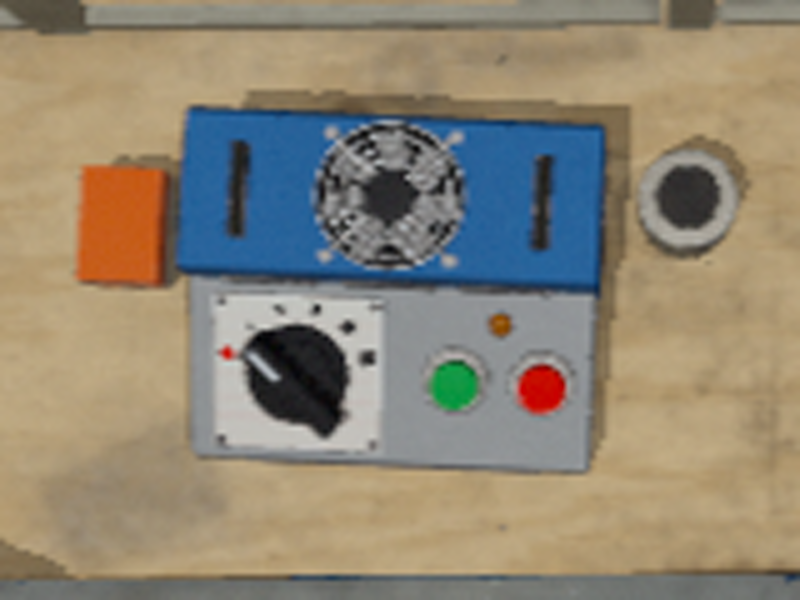

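View pics/scene0.png

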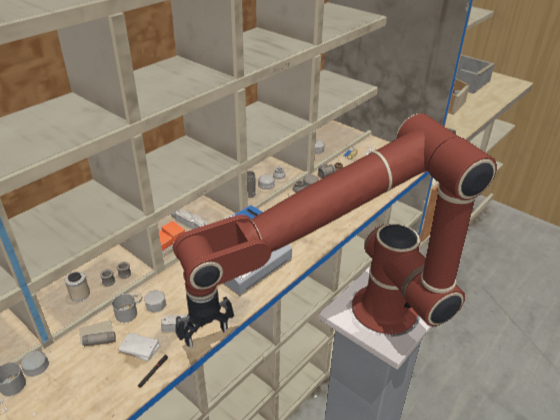

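The top crop shows the switch at about crop (297,378), pointing up-left, probably at step 1. Green is at (455,385) and red at (541,388). Next I'll fit the extractor's frame.

```bash
cat >> h.py <<'E'
def cloud(p):
    z=p["range_z"];v,u=np.mgrid[:420,:560];K=p["K"]
    c=np.stack([(u-K[0,2])*z/K[0,0],(v-K[1,2])*z/K[1,1],z],-1)
    return c@p["pose"][:3,:3].T+p["pose"][:3,3]
E
python3 - <<'E'
from h import *
np.set_printoptions(precision=4,suppress=True)
p=eyes.get_image("top");W=cloud(p);img=p["img"];hsv=cv2.cvtColor(img,cv2.COLOR_BGR2HSV)
roi=np.zeros((420,560),bool);roi[165:250,172:266]=1
blue=roi&(abs(hsv[...,0].astype(int)-107)<12)&(hsv[...,1]>120)&(W[...,2]>.13)
pts=W[blue];print("blue z",np.median(pts[:,2]),len(pts))
r=cv2.minAreaRect(pts[:,:2].astype(np.float32));print("rect",r)
gray=roi&(hsv[...,1]<40)&(hsv[...,2]>110)&(W[...,2]>.055)&(W[...,2]<.115)
g=W[gray]; A=np.c_[g[:,:2],np.ones(len(g))]
for _ in range(4):
    k=np.linalg.lstsq(A,g[:,2],rcond=None)[0];e=g[:,2]-A@k;m=abs(e)<.004;g,A=g[m],A[m]
print("plane",k,"slope deg",np.degrees(np.arctan(np.hypot(k[0],k[1]))),"yaw",np.degrees(np.arctan2(k[1],k[0])),len(g),e.std())
rg=cv2.minAreaRect(W[gray][:,:2].astype(np.float32));print("desk",rg)
for nm,lo in(("green",(45,85)),("red",(0,5))):
    m=roi&(hsv[...,0]>=lo[0])&(hsv[...,0]<=lo[1])&(hsv[...,1]>130); m[:,:200]=0
    print(nm,m.sum(),np.median(W[m],0),W[m].mean(0), (W[m].min(0)+W[m].max(0))/2)
mr=roi&((hsv[...,0]<8)|(hsv[...,0]>172))&(hsv[...,1]>90);mr[:,200:]=0;print("reddot",W[mr].mean(0),mr.sum())
# black things on plate
bl=roi&(hsv[...,2]<60);bl[:205]=0;bl[:,220:]=0
out=W[...,2]-(W[...,:2]@k[:2]+k[2]); 
h=bl&(out>.03);x=W[h];print("handle n",len(x),x.mean(0),np.median(out[h]));
c=x[:,:2]-x[:,:2].mean(0);print(np.linalg.svd(c)[2][0],np.linalg.svd(c)[1]/np.sqrt(len(x)))
print("obs rot",R.from_rotvec(telemetry.get_obs()["tool_rot"]).as_matrix())
E
```

```text
blue z 0.1419359165276406 1846
rect ((0.4968361258506775, 0.12840889394283295), (0.29533854126930237, 0.21007032692432404), 86.39788818359375)
plane [ 0.36   -0.0096 -0.0728] slope deg 19.806797594448657 yaw -1.535270204348681 1498 0.002075662308509558
desk ((0.43996718525886536, 0.14812757074832916), (0.2589907944202423, 0.11387360095977783), 86.65219116210938)
green 69 [0.4328 0.1063 0.0996] [0.4341 0.1058 0.0997] [0.4343 0.1068 0.1007]
red 74 [0.432  0.0495 0.0993] [0.4302 0.049  0.12  ] [0.4137 0.025  0.8655]
reddot [0.4897 0.2724 0.068 ] 10
handle n 112 [0.4285 0.199  0.1601] 0.03938773190860381
[0.318  0.9481] [0.0394 0.0113]
obs rot [[-0.9539  0.3     0.    ]
 [ 0.3     0.9539 -0.    ]
 [-0.     -0.     -1.    ]]
```

```bash
cat >> h.py <<'E'
def rayplane(p,uv,n,d):
    r=p["pose"][:3,:3]@np.array([(uv[0]-p["K"][0,2])/p["K"][0,0],(uv[1]-p["K"][1,2])/p["K"][1,1],1]);o=p["pose"][:3,3]
    return o+r*((d-n@o)/(n@r))
E
python3 - <<'E'
from h import *
np.set_printoptions(precision=4,suppress=True)
p=eyes.get_image("top");W=cloud(p);img=p["img"];hsv=cv2.cvtColor(img,cv2.COLOR_BGR2HSV)
yaw=np.radians(-3.35);ex=np.array([np.cos(yaw),np.sin(yaw),0]);ey=np.array([-np.sin(yaw),np.cos(yaw),0]);ez=np.array([0,0,1.])
s=np.radians(20);px=np.cos(s)*ex+np.sin(s)*ez;n=-np.sin(s)*ex+np.cos(s)*ez
roi=np.zeros((420,560),bool);roi[205:246,176:262]=1
gray=roi&(hsv[...,1]<40)&(hsv[...,2]>110)&(W[...,2]>.055)&(W[...,2]<.115)
d=np.median(W[gray]@n);print("d",d,"resid",np.std((W[gray]@n-d)))
yy=W[gray]@ey;xx=W[gray]@ex;print("y range",np.percentile(yy,[0,.5,99.5,100]),"x",np.percentile(xx,[0,.5,99.5,100]))
blue=(abs(hsv[...,0].astype(int)-107)<12)&(hsv[...,1]>120)&(abs(W[...,2]-.142)<.005);blue[:, :172]=0;blue[:,266:]=0;blue[:165]=0;blue[215:]=0
b=W[blue];print("blue x,y",np.percentile(b@ex,[0,1,99,100]),np.percentile(b@ey,[0,1,99,100]),b[:,2].mean())
print(cv2.minAreaRect(b[:,:2].astype(np.float32)))
for nm,(lo,hi) in(("green",(45,85)),("red",(0,5))):
    m=(roi&(hsv[...,0]>=lo)&(hsv[...,0]<=hi)&(hsv[...,1]>150)); m[:,:222]=0;m[:222]=0
    v,u=np.nonzero(m);c=(u.mean(),v.mean());P=rayplane(p,c,n,d+.018);print(nm,c,len(u),P,"depth out",np.median(W[m]@n)-d)
A=rayplane(p,(140+298/5-.4,150+373/5-.4),n,d);print("plate centre",A,"axis pt 26mm",A+.026*n)
out=W@n-d
h=(hsv[...,2]<90)&(abs(out-.040)<.005);h[:213]=0;h[246:]=0;h[:,:180]=0;h[:,215:]=0
x=W[h]-A-.04*n;q=np.c_[x@px,x@ey];print("handle top",len(q),q.mean(0));u,S,V=np.linalg.svd(q-q.mean(0));print(V[0],np.degrees(np.arctan2(*V[0][::-1])),S/np.sqrt(len(q)))
print("ext",q.min(0),q.max(0))
w=roi&(out>.034)&(hsv[...,2]>110)&(out<.046);w[:,215:]=0;x=W[w]-A;print("white",np.c_[x@px,x@ey])
print("axis in ext coords",A@ex,A@ey)
np.savez("fr.npz",ex=ex,ey=ey,px=px,n=n,d=d,A=A)
E
```

```text
d -0.06825267809313305 resid 0.004284538386333358
y range [0.0441 0.0447 0.3019 0.303 ] x [0.3736 0.3756 0.4863 0.4877]
blue x,y [0.4886 0.49   0.591  0.5928] [0.0428 0.045  0.3023 0.3049] 0.14189360873578843
((0.5496557354927063, 0.14216244220733643), (0.26229721307754517, 0.10355374962091446), 87.11911010742188)
green (np.float64(230.47692307692307), np.float64(226.56923076923076)) 65 [0.4339 0.1051 0.1019] depth out 0.015401997109941813
red (np.float64(247.82857142857142), np.float64(227.38571428571427)) 70 [0.4308 0.0498 0.102 ] depth out 0.016549853422440794
plate centre [0.443  0.2073 0.0839] axis pt 26mm [0.4341 0.2079 0.1084]
handle top 91 [-0.0007 -0.002 ]
[-0.7025 -0.7117] -134.6299359563156 [0.0212 0.0053]
ext [-0.0259 -0.0303] [0.0329 0.03  ]
white [[ 0.0272  0.0299]
 [ 0.0238  0.0239]
 [ 0.0203  0.0331]
 [ 0.0235  0.0222]
 [ 0.0206  0.0207]
 [ 0.0179  0.0295]
 [ 0.0199  0.0194]
 [ 0.0178  0.0174]
 [ 0.015   0.0201]
 [ 0.0145  0.0173]
 [ 0.0143  0.0144]
 [ 0.0132  0.0133]
 [ 0.0142  0.0097]
 [ 0.0106  0.0098]
 [ 0.0094  0.0074]
 [-0.0222 -0.0121]
 [-0.0265 -0.0149]
 [-0.0288 -0.0184]]
axis in ext coords 0.4301397245156954 0.23286463863721465
```

```bash
cat >> h.py <<'E'
f=np.load("fr.npz");ex,ey,px,n,A=[f[k] for k in("ex","ey","px","n","A")]
TIP=.173
def wp(joint,gap=0.,r=.028,out=.022):
    """TCP position and world angle of push dir for the tail pushed at this joint value"""
    th=1.309-joint+np.pi; t=np.array([np.sin(th),-np.cos(th)])
    e=.009+.011+max(0,(.04-out)*np.tan(np.radians(20))*t[0])+gap
    ab=r*np.array([np.cos(th),np.sin(th)])-t*e
    P=A+ab[0]*px+ab[1]*ey+out*n; P=P+np.array([0,0,TIP])
    w=t[0]*px+t[1]*ey
    return P,np.arctan2(w[1],w[0])
def rel(P,ang=None,base=None):
    o=telemetry.get_obs(); M=R.from_rotvec(o["tool_rot"]).as_matrix()
    roll=0 if ang is None else -(ang-np.arctan2(M[1,0],M[0,0]))
    return np.r_[M.T@(P-o["tool_pos"]),(roll+np.pi)%(2*np.pi)-np.pi]
E
python3 - <<'E'
from h import *
np.set_printoptions(precision=4,suppress=True)
P,a=wp(.524,.010);print(P,np.degrees(a),rel(P,a))
E
```

```text
[0.4344 0.1668 0.2781] 129.84641043718366 [-0.3644 -0.3355  0.1266  0.5705]
```

Request:
apply_moves:
  plan:
    - [0,-0.03,-0.028,0,0.06]
    - [0,-0.06,-0.056,0,0.12]
    - [0,-0.09,-0.083,0,0.18]
    - [0,-0.12,-0.11,0,0.24]
    - [0,-0.15,-0.138,0,0.3]
    - [0,-0.18,-0.166,0,0.36]
    - [0,-0.21,-0.194,0,0.42]
    - [0,-0.24,-0.221,0,0.48]
    - [0,-0.27,-0.249,0,0.53]
    - [0,-0.3,-0.276,0,0.57]
    - [0,-0.33,-0.304,0,0.57]
    - [0,-0.364,-0.3355,0,0.57]

```text
t: 2.0
tool_pos: [0.4321, 0.1691, 0.4051]
tool_rot: [1.33, 2.845, 0.001]
contact_force: [1.5, -0.2, 0.5]
opening: -0.0
grip_force: 0.0
```

Request:
apply_moves:
  plan:
    - [0,0,0,0,0]
    - [0,0,0,0,0]
    - [0,0,0,0,0]

```text
t: 2.25
tool_pos: [0.4317, 0.171, 0.4047]
tool_rot: [-1.332, -2.845, -0.001]
contact_force: [-0.5, -0.1, 0.6]
opening: 0.0002
grip_force: 0.0
```

Run:
```python
from h import *
np.set_printoptions(precision=4,suppress=True)
P,a=wp(.524,.010);o=telemetry.get_obs();print(o["t"],o["q"],o["contact_force"],o["opening"],ctrl.pinch_z,R.from_rotvec(o["tool_rot"]).as_matrix()[:,2]);print(rel(P,a))
p=eyes.get_image("top");i=p["img"][150:270,140:300];cv2.imwrite("pics/t1.png",cv2.resize(i,None,fx=5,fy=5,interpolation=cv2.INTER_CUBIC))
```

```text
2.25 [ 0.2166 -0.3485  1.9723  0.0005  1.5178 -0.4788] [-0.5463 -0.0593  0.6328] 0.00023281235735418904 0.1547 [-0.0002  0.0005 -1.    ]
[-0.0051 -0.0007  0.1267 -0.0001]
```

View pics/t1.png

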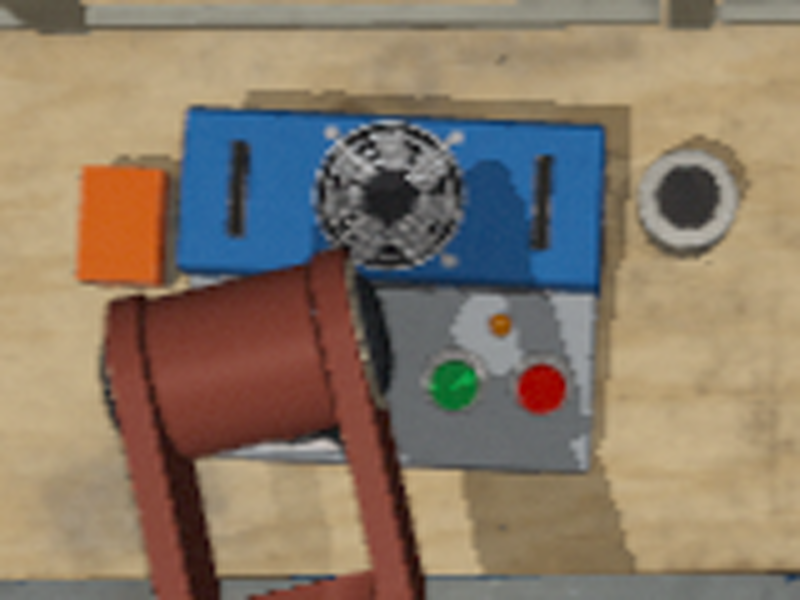

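Request:
apply_moves:
  plan:
    - [0,-0.005,-0.001,0.02,0]
    - [0,-0.005,-0.001,0.04,0]
    - [0,-0.005,-0.001,0.06,0]
    - [0,-0.005,-0.001,0.08,0]
    - [0,-0.005,-0.001,0.095,0]
    - [0,-0.005,-0.001,0.107,0]
    - [0,-0.005,-0.001,0.115,0]
    - [0,-0.005,-0.001,0.121,0]
    - [0,-0.005,-0.001,0.126,0]
    - [0,-0.005,-0.001,0.126,0]

```text
t: 3.13
tool_pos: [0.434, 0.1668, 0.2782]
tool_rot: [-1.33, -2.846, 0.001]
contact_force: [0.2, -0.8, 0.3]
opening: -0.0002
grip_force: 0.0
```

Run:
```python
from h import *
np.set_printoptions(precision=4,suppress=True)
o=telemetry.get_obs();print(o["t"],o["q"],o["contact_force"])
for j in np.r_[.524:1.95:.131]:
    P,a=wp(j); print(round(j,3),rel(P,a))
```

```text
3.1333 [ 0.2065 -0.2285  2.0945  0.      1.2763 -0.49  ] [ 0.2376 -0.7792  0.3363]
0.524 [0.0094 0.0003 0.0025 0.0011]
0.655 [ 0.013  -0.002   0.004   0.1308]
0.786 [ 0.0169 -0.0038  0.0055  0.2585]
0.917 [ 0.021  -0.005   0.0068  0.3845]
1.048 [ 0.0253 -0.0057  0.0081  0.5091]
1.179 [ 0.0296 -0.0058  0.0092  0.6328]
1.31 [ 0.034  -0.0054  0.0102  0.756 ]
1.441 [ 0.0378 -0.0051  0.011   0.8792]
1.572 [ 0.0416 -0.0043  0.0118  1.0028]
1.703 [ 0.0454 -0.003   0.0124  1.1275]
1.834 [ 0.0492 -0.0013  0.0129  1.2535]
```

Request:
apply_moves:
  plan:
    - [0,0.005,0,0.001,0]
    - [0,0.009,0,0.002,0]
    - [0,0.011,-0.001,0.003,0.07]
    - [0,0.013,-0.002,0.004,0.13]
    - [0,0.015,-0.003,0.005,0.2]
    - [0,0.017,-0.004,0.0055,0.26]
    - [0,0.021,-0.005,0.007,0.385]
    - [0,0.0253,-0.0057,0.008,0.51]

```text
t: 3.8
tool_pos: [0.4145, 0.1815, 0.2727]
tool_rot: [2.01, 2.408, -0.0]
contact_force: [-0.7, -2.1, 1.3]
opening: 0.0001
grip_force: 1.0
```

Run:
```python
from h import *
np.set_printoptions(precision=4,suppress=True)
o=telemetry.get_obs();print(o["t"],o["q"],o["contact_force"],o["wrist_torque"])
for j in (1.048,1.179,1.31,1.441,1.572,1.703,1.834,1.9):
    P,a=wp(j); print(round(j,3),rel(P,a))
p=eyes.get_image("scene");i=p["img"][180:300,140:300];cv2.imwrite("pics/s2.png",cv2.resize(i,None,fx=5,fy=5,interpolation=cv2.INTER_CUBIC))
```

```text
3.8 [ 0.2491 -0.2566  2.1274 -0.0047  1.2679  0.0709] [-0.6895 -2.0683  1.3008] [-0.3478  0.0338  0.0806]
1.048 [ 0.0012 -0.0009  0.0025 -0.0079]
1.179 [ 0.0049 -0.0032  0.0036  0.1158]
1.31 [ 0.0089 -0.005   0.0046  0.239 ]
1.441 [ 0.0124 -0.0065  0.0054  0.3622]
1.572 [ 0.0161 -0.0077  0.0061  0.4858]
1.703 [ 0.02   -0.0085  0.0068  0.6105]
1.834 [ 0.0241 -0.0089  0.0072  0.7365]
1.9 [ 0.0263 -0.0089  0.0074  0.8006]
```

View pics/s2.png

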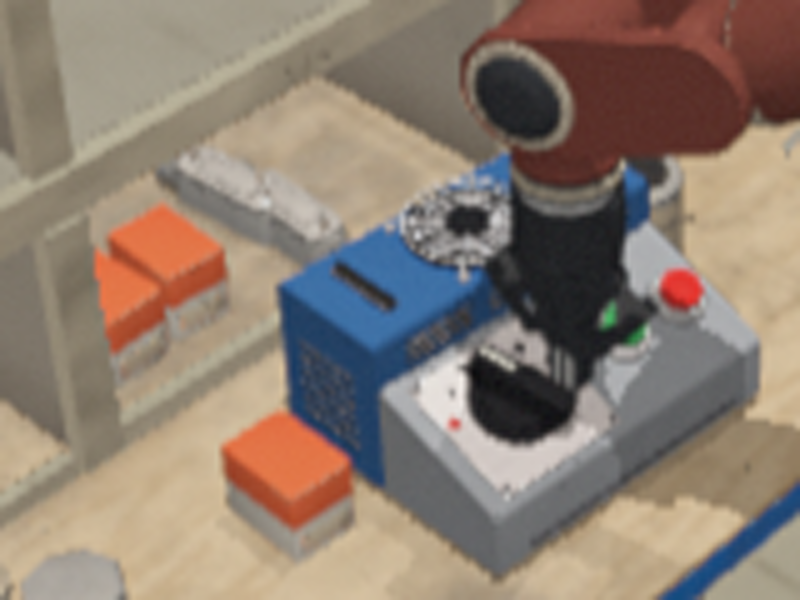

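The scene view shows the handle near step 2, with the white-lined end pointing roughly up the slope at about crop (497,360). The push is working, so I'll continue.

Request:
apply_moves:
  plan:
    - [0,0.003,-0.002,0.002,0.06]
    - [0,0.005,-0.003,0.0025,0.115]
    - [0,0.007,-0.004,0.003,0.18]
    - [0,0.009,-0.005,0.0035,0.24]
    - [0,0.0107,-0.0058,0.004,0.3]
    - [0,0.0124,-0.0065,0.0045,0.36]
    - [0,0.0143,-0.0071,0.005,0.42]
    - [0,0.0161,-0.0077,0.005,0.485]
    - [0,0.018,-0.008,0.0055,0.55]
    - [0,0.02,-0.0085,0.006,0.61]

```text
t: 4.68
tool_pos: [0.4018, 0.1997, 0.2658]
tool_rot: [2.635, 1.702, -0.003]
contact_force: [-2.2, -10.9, 8.1]
opening: 0.0
grip_force: 6.0
```

```bash
cat >> h.py <<'E'
d0=float(f["d"])
def handle(p):
    W=cloud(p)-A; o=W@n; a,b=W@px,W@ey
    m=(o>.036)&(o<.045)&(np.hypot(a,b)<.045)
    v=p["img"].max(2)
    w=m&(v>120); q=np.c_[a[m],b[m]]
    _,S,V=np.linalg.svd(q-q.mean(0)); 
    return m.sum(),q.mean(0),S/np.sqrt(len(q)),np.degrees(np.arctan2(V[0][1],V[0][0])),np.c_[a[w],b[w]].mean(0) if w.any() else None
E
python3 - <<'E'
from h import *
np.set_printoptions(precision=4,suppress=True)
o=telemetry.get_obs();print(o["t"],o["contact_force"],o["wrist_torque"])
for j in (1.703,1.77,1.834,1.9,1.96,2.03,2.094):
    P,a=wp(j); print(round(j,3),rel(P,a))
p=eyes.get_image("scene");i=p["img"][210:280,200:290];cv2.imwrite("pics/s3.png",cv2.resize(i,None,fx=8,fy=8,interpolation=cv2.INTER_CUBIC))
print(handle(p))
E
```

```text
4.6833 [ -2.1932 -10.8641   8.1167] [-1.7927  0.3886 -0.0089]
1.703 [0.0002 0.0007 0.     0.007 ]
1.77 [ 0.0018 -0.0007  0.0003  0.0713]
1.834 [ 0.0034 -0.0019  0.0005  0.1331]
1.9 [ 0.0052 -0.0031  0.0007  0.1972]
1.96 [ 0.0069 -0.0041  0.0008  0.2559]
2.03 [ 0.009  -0.0052  0.0009  0.3249]
2.094 [ 0.0109 -0.0061  0.0009  0.3885]
(np.int64(77), array([-0.0083,  0.0053]), array([0.0239, 0.0074]), np.float64(167.1656779156739), array([ 0.0261, -0.0053]))
```

View pics/s3.png

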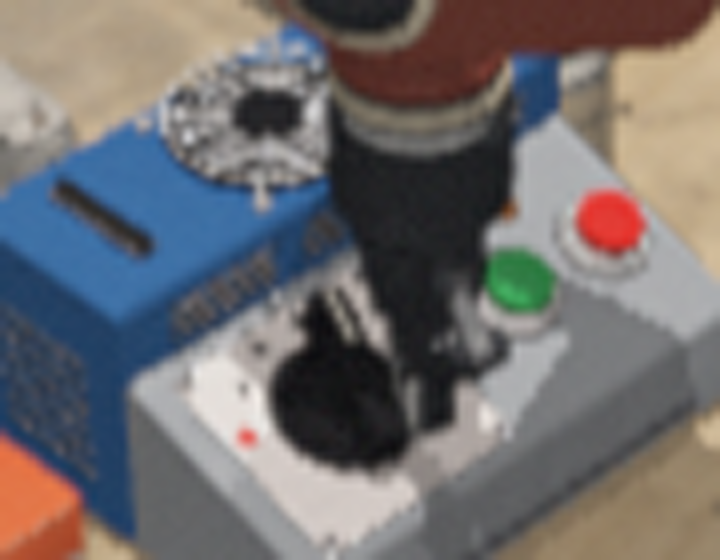

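The handle is at step 3: pointer about -13°, white mean at (26,-5) mm. I'll push on to step 4, slightly higher.

Request:
apply_moves:
  plan:
    - [0,0.001,0,-0.003,0.035]
    - [0,0.002,-0.0007,-0.003,0.07]
    - [0,0.0034,-0.0019,-0.003,0.13]
    - [0,0.0043,-0.0025,-0.003,0.165]
    - [0,0.0052,-0.0031,-0.003,0.2]
    - [0,0.0052,-0.0031,-0.003,0.2]

```text
t: 5.23
tool_pos: [0.4004, 0.2058, 0.2673]
tool_rot: [2.793, 1.434, -0.005]
contact_force: [-1.0, -4.4, -0.7]
opening: -0.0001
grip_force: 2.2
```

Run:
```python
from h import *
np.set_printoptions(precision=4,suppress=True)
o=telemetry.get_obs();print(o["t"],o["contact_force"],o["wrist_torque"])
for j in (1.834,1.9,1.96,2.03,2.094):
    P,a=wp(j,out=.026); print(round(j,3),rel(P,a))
p=eyes.get_image("scene");print(handle(p))
```

```text
5.2333 [-0.9787 -4.3505 -0.739 ] [-0.7019  0.1686  0.0163]
1.834 [-0.0012  0.001  -0.0019 -0.0655]
1.9 [ 0.0004 -0.0005 -0.0018 -0.0013]
1.96 [ 0.0019 -0.0018 -0.0017  0.0574]
2.03 [ 0.0038 -0.0032 -0.0016  0.1264]
2.094 [ 0.0056 -0.0044 -0.0016  0.19  ]
(np.int64(79), array([-0.0064,  0.0051]), array([0.0232, 0.0074]), np.float64(160.06157530727737), array([ 0.02  , -0.0069]))
```

Request:
apply_moves:
  plan:
    - [0,0.001,-0.001,0,0.03]
    - [0,0.0019,-0.0018,0,0.057]
    - [0,0.0029,-0.0025,0,0.09]
    - [0,0.0038,-0.0032,0,0.126]
    - [0,0.0038,-0.0032,0,0.126]

```text
t: 5.7
tool_pos: [0.4005, 0.2117, 0.2681]
tool_rot: [-2.879, -1.255, -0.002]
contact_force: [0.4, 0.2, -0.6]
opening: -0.0
grip_force: 0.1
```

Run:
```python
from h import *
np.set_printoptions(precision=4,suppress=True)
o=telemetry.get_obs();print(o["t"],o["contact_force"],o["wrist_torque"])
for j in (2.03,2.094,2.15,2.2):
    P,a=wp(j,out=.026); print(round(j,3),rel(P,a))
p=eyes.get_image("scene");print(handle(p))
```

```text
5.7 [ 0.4242  0.1581 -0.5834] [0.0187 0.0132 0.0018]
2.03 [-0.001   0.0002 -0.0007  0.0003]
2.094 [ 0.0006 -0.0012 -0.0007  0.0639]
2.15 [ 0.0022 -0.0023 -0.0008  0.12  ]
2.2 [ 0.0036 -0.0033 -0.0008  0.1704]
(np.int64(52), array([-0.0135,  0.0114]), array([0.0208, 0.0101]), np.float64(155.70595060340474), None)
```

Contact force has dropped to zero, so it has snapped over. I'll back off, lift, move to above the start button and look.

Request:
apply_moves:
  plan:
    - [0,-0.008,0,0,0]
    - [0,-0.016,0,-0.01,0]
    - [0,-0.016,0,-0.035,0]
    - [0,-0.016,0,-0.065,0]
    - [0,-0.016,0,-0.085,0]
    - [0,-0.016,0,-0.085,0]

```text
t: 6.25
tool_pos: [0.3905, 0.1997, 0.3584]
tool_rot: [2.879, 1.255, 0.015]
contact_force: [0.8, 0.9, 0.3]
opening: 0.0001
grip_force: 0.0
```

Run:
```python
from h import *
np.set_printoptions(precision=4,suppress=True)
o=telemetry.get_obs();print(o["t"],o["q"],o["contact_force"])
p=eyes.get_image("scene");print(handle(p))
i=p["img"][210:280,200:290];cv2.imwrite("pics/s4.png",cv2.resize(i,None,fx=8,fy=8,interpolation=cv2.INTER_CUBIC))
G=np.array([.4339,.1051,.1019]);print(rel(G+[0,0,.173],-np.radians(3.35)))
# check of button in scene
W=cloud(p);h=cv2.cvtColor(p["img"],cv2.COLOR_BGR2HSV);m=(h[...,0]>45)&(h[...,0]<85)&(h[...,1]>150)&(np.linalg.norm(W-G,axis=2)<.03)
v,u=np.nonzero(m);print(m.sum(),(u.mean(),v.mean()),np.median(W[m],0), "out",np.median((W[m]-A)@n))
```

```text
6.25 [ 0.3027 -0.3922  2.0821  0.0002  1.4417  1.0514] [0.7954 0.9043 0.3227]
(np.int64(52), array([-0.0013,  0.0072]), array([0.021 , 0.0047]), np.float64(139.77332287584585), array([ 0.016 , -0.0111]))
[-0.0397  0.0962  0.081   0.8803]
23 (np.float64(264.9130434782609), np.float64(244.65217391304347)) [0.4315 0.1057 0.098 ] out 0.013750503394741874
```

View pics/s4.png

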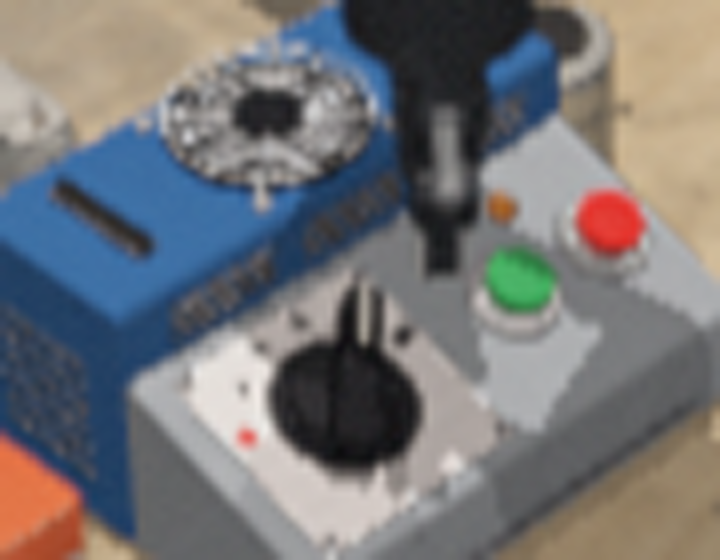

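The handle stands on step 4: marks 1, 2, 3 and 5 are visible at crop (245,388), (262,345), (300,322) and (403,335), and the pointer covers mark 4 near (365,290). Next I'll go over the start button.

Request:
apply_moves:
  plan:
    - [0,-0.006,0.012,0,0.11]
    - [0,-0.012,0.024,0,0.22]
    - [0,-0.018,0.036,0,0.33]
    - [0,-0.024,0.048,0,0.44]
    - [0,-0.03,0.06,0,0.55]
    - [0,-0.036,0.074,0,0.66]
    - [0,-0.041,0.086,0.01,0.77]
    - [0,-0.0435,0.0916,0.03,0.88]
    - [0,-0.0435,0.0916,0.05,0.88]
    - [0,-0.0435,0.0916,0.06,0.88]
    - [0,-0.0435,0.0916,0.06,0.88]
    - [0,-0.0435,0.0916,0.06,0.88]

```text
t: 7.3
tool_pos: [0.4264, 0.1054, 0.2916]
tool_rot: [3.14, -0.092, -0.004]
contact_force: [-0.1, -0.1, 0.6]
opening: 0.0
grip_force: 0.0
```

Run:
```python
from h import *
np.set_printoptions(precision=4,suppress=True)
o=telemetry.get_obs();print(o["t"],o["contact_force"])
G=np.array([.4339,.1051,.1019]);print(rel(G-.006*ex+[0,0,.1748],-np.radians(3.35)))
p=eyes.get_image("scene");print(handle(p))
```

```text
7.3 [-0.106  -0.1108  0.6456]
[ 0.0016 -0.0002  0.0149  0.0001]
(np.int64(57), array([0.0005, 0.0042]), array([0.0211, 0.0051]), np.float64(135.0001980980218), array([ 0.017 , -0.0115]))
```

Handle confirmed at -45° (step four). Pressing start.

Request:
apply_moves:
  plan:
    - [0,0.0015,0,0.006,0]
    - [0,0.0015,0,0.011,0]
    - [0,0.0015,0,0.014,0]
    - [0,0.0015,0,0.016,0]
    - [0,0.0015,0,0.018,0]
    - [0,0.0015,0,0.02,0]
    - [0,0.0015,0,0.022,0]
    - [0,0.0015,0,0.022,0]

```text
t: 8.02
tool_pos: [0.4289, 0.1052, 0.2712]
tool_rot: [-3.14, 0.093, -0.002]
contact_force: [0.5, 0.1, 2.8]
opening: -0.0002
grip_force: 1.4
```

Request:
apply_moves:
  plan:
    - [0,0,0,0.002,0]
    - [0,0,0,0.004,0]
    - [0,0,0,0.006,0]
    - [0,0,0,0.006,0]

```text
t: 8.35
tool_pos: [0.4296, 0.1053, 0.2682]
tool_rot: [3.14, -0.093, 0.003]
contact_force: [-6.1, -0.8, 19.0]
opening: -0.0003
grip_force: 9.8
```

Button bottomed: 19 N against the 4.1 N needed, and the travel matches 6 mm. Release and retract.

Request:
apply_moves:
  plan:
    - [0,0,0,0.006,0]
    - [0,0,0,0,0]
    - [0,-0.001,0,-0.01,0]
    - [0,-0.002,0,-0.03,0]
    - [0,-0.002,0,-0.06,0]
    - [0,-0.002,0,-0.09,0]
    - [0,-0.002,0,-0.12,0]
    - [0,-0.002,0,-0.12,0]
    - [0,-0.002,0,-0.12,0]
    - [0,-0.002,0,-0.12,0]

```text
t: 9.18
tool_pos: [0.4261, 0.1053, 0.3834]
tool_rot: [3.14, -0.093, -0.003]
contact_force: [-0.7, -0.0, -1.3]
opening: 0.0001
grip_force: 0.0
```

Run:
```python
from h import *
np.set_printoptions(precision=4,suppress=True)
o=telemetry.get_obs();print(o["t"],o["contact_force"],o["dq"])
p=eyes.get_image("scene");print(handle(p))
i=p["img"][190:280,180:300];cv2.imwrite("pics/s5.png",cv2.resize(i,None,fx=6,fy=6,interpolation=cv2.INTER_CUBIC))
```

```text
9.1833 [-0.7023 -0.001  -1.2552] [-0.0013  0.0168  0.025  -0.0012 -0.0013  0.0006]
(np.int64(61), array([-0.0021,  0.0057]), array([0.0219, 0.0049]), np.float64(135.02062644183073), array([ 0.0151, -0.0116]))
```

View pics/s5.png

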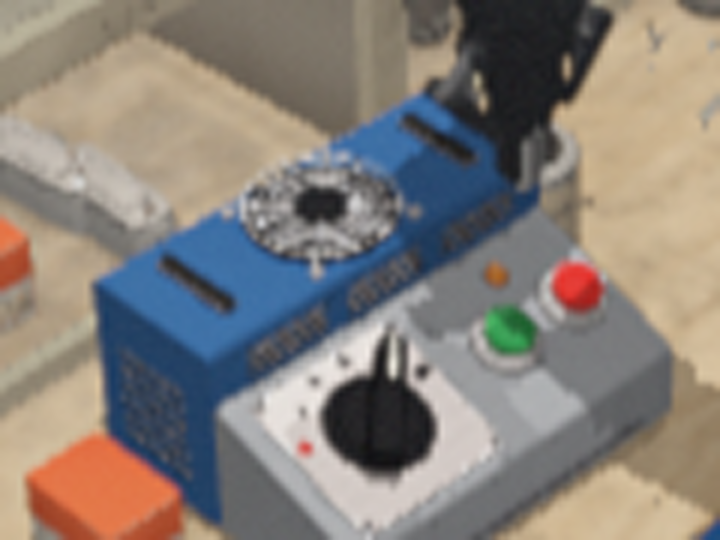

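The arm is clear, the green button at (510,328) is out again, and the pointer at (393,350) stands on step four.

```bash
python3 -c "
from station import ctrl
print(ctrl.finish_job())"
```

```text
the job is handed in; nothing more can be done
None
```

The fan switch stands on step four, the start button was pushed fully in and released, and the job is handed in; the judge returned no verdict, so the result rests on my camera and force readings.

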